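# Function test of a tool grinder's safety touch strip

### The job

Test the curved safety touch strip on the round swivel table: with closed fingertips press the first pad, the one beside the tall terminal box, down by about 4 mm, and run along the arc at that depth over all six black pads in order to the last one, beside the low round end cap, staying down across every joint so that both neighbouring pads are pressed as you pass from one to the next. Press gently, never squashing a pad flat, and finish with your fingers clear and all the pads sprung back up. Nothing is to be gripped, and the loose parts standing about are to be left where they are.

Things in the scene. Friction and masses are not known exactly. Their poses are not given: they have to be found in the camera images.
- swivel: Round white swivel table, fixed, 286 mm across (foot 300), top 50 mm above the work surface; origin under its centre; z up; may be turned to any angle. On its rim lies an arc of six black pads, on a circle of radius 110 mm about its axis: pad k at (k - 3.5) x 24 degrees from its x axis, counter-clockwise from above. Channel rims beside the pads stand 6 mm above its top.
- pad1_top (a point): Centre of the top of pad 1 of 6 (the first, beside the terminal box); 71 mm above the work surface when up; moves down with the pad. x points outward from the table's axis, y along the strip towards the next pad, z up.
- pad1 (a joint): How far pad 1 is pressed straight down, m: 0 up, 0.009 squashed flat. Each pad: 22 mm wide across the strip, 44 long along it, 46 from centre to centre; flat for 12 mm in the middle, then sloping: 0.7 mm lower 13 mm from its centre, 2.8 at 18, 9 at 22. Slick skin. A spring lifts it: about 1 N to start, 0.9 N more per mm.
- pad2_top (a point): Centre of the top of pad 2 of 6; 71 mm above the work surface when up; moves down with the pad. x points outward from the table's axis, y along the strip towards the next pad, z up.
- pad2 (a joint): How far pad 2 is pressed straight down, m: 0 up, 0.009 squashed flat. Same size and spring as pad 1.
- pad3_top (a point): Centre of the top of pad 3 of 6; 71 mm above the work surface when up; moves down with the pad. x points outward from the table's axis, y along the strip towards the next pad, z up.
- pad3 (a joint): How far pad 3 is pressed straight down, m: 0 up, 0.009 squashed flat. Same size and spring as pad 1.
- pad4_top (a point): Centre of the top of pad 4 of 6; 71 mm above the work surface when up; moves down with the pad. x points outward from the table's axis, y along the strip towards the next pad, z up.
- pad4 (a joint): How far pad 4 is pressed straight down, m: 0 up, 0.009 squashed flat. Same size and spring as pad 1.
- pad5_top (a point): Centre of the top of pad 5 of 6; 71 mm above the work surface when up; moves down with the pad. x points outward from the table's axis, y along the strip towards the next pad, z up.
- pad5 (a joint): How far pad 5 is pressed straight down, m: 0 up, 0.009 squashed flat. Same size and spring as pad 1.
- pad6_top (a point): Centre of the top of pad 6 of 6 (the last, beside the round end cap); 71 mm above the work surface when up; moves down with the pad. x points outward from the table's axis, y along the strip towards the next pad, z up.
- pad6 (a joint): How far pad 6 is pressed straight down, m: 0 up, 0.009 squashed flat. Same size and spring as pad 1.
- terminal_box (a point): Centre of the top of the tall grey terminal box (34 x 28 x 28 mm, with a black round stub on its far side) at the start of the strip, on the strip's circle 24 degrees before pad 1; 78 mm above the work surface.
- end_cap (a point): Centre of the top of the low round grey end cap (28 mm across, 7 mm tall) at the end of the strip, just after pad 6; 57 mm above the work surface.
- holder: Bystander: steel tool holder standing upright, 42 mm across at its foot, 44 mm tall, loose on the swivel table opposite the strip; origin under its centre.
- spacer: Bystander: dark steel spacer ring, 44 mm across, 16 mm tall, loose on the swivel table opposite the strip; origin under its centre.
- collet: Bystander: small steel collet standing upright, 27 mm across, 36 mm tall, loose on the swivel table inside the arc of the strip; origin under its centre.
- wrench: Bystander: open-ended wrench, 170 mm long, lying flat on the work surface to the left of the swivel table.

How it is judged:
By the outcome, as a careful person would: the job done as asked, in the order asked, and still so for the second after the job is handed in, with the robot touching nothing.
It also fails if it takes over 51 s, if anything falls off the work surface, if the arm or the gripper's body presses on something with over 40 N, if the wrist force passes 120 N, or if a joint passes its speed limit or range.

### The arm

A 6-joint arm with a two-finger parallel gripper is mounted at the origin on the work surface. World frame = base frame: x ahead of the robot, y to its left, z up, the work surface at z = 0. Lengths are in mm, angles in rad, forces in N, time in s.
With the tool pointing down it reaches from about 325 to 750 mm from the base axis. Payload 7.6 kg.
Tool frame: the origin (TCP) lies at the very end of the fingers, on their centre line; the grasp point (between the pads) lies 19 mm behind it; z points along the fingers, y is the direction in which the jaws open and shut (so a half turn about z gives the same grasp; the last joint's range is limited). The gripper opens to 85 mm and grips with 20 to 120 N. Pads are 22 mm wide; open, the fingers measure 114 mm over their backs; the gripper's body (76 mm by 85 mm) begins 54 mm behind the grasp point. The pads swing forward as they close: fully open they stand 13 mm farther back than shut.
Start: joints at [1.262, 0.052, 1.401, -0, 1.689, -0.07], TCP at [124.164, 510.127, 231.323] pointing down, gripper open.
Joint ranges: [-2.9, 2.9], [-0.91, 2.17], [0.12, 2.37], [-1.06, 4.2], [0.26, 2.73], [-2.93, 2.93]. Speed limits (rad/s): [2.57, 2.57, 3.01, 3.14, 3.14, 3.14].

### API

Orientations are given as a unit quaternion [w, x, y, z].
In Python, from bench import get_state, get_image, calibration, job_done, boxes_of, cut_out gives the robot as it stands.
- The arm moves only by the tool step_arm, never from a script. Its argument "motion" is a list of rows, each an object with "delta_pos": the shift along the world's x, y, z in cm, a list of three; "twist": the turn, a rotation vector about the world's x, y, z in rad, a list of three. A call has exactly 5 rows; each row shifts and turns the commanded pose from where the row before left it; what a row does not reach is not made up. A row lasts 1/12 s, in which the tool goes at most 41.7 mm and 7.16 degrees, less where a joint would pass 70% of its speed; a pose out of reach is approached as far as the arm can. A call with a gripper value outside its range is refused whole. "hand" is the opening in per cent of the stroke, from 0 (shut) to 100 (fully open), set as the call begins (left out, the last holds). The fingers move at their own pace and stop on an object; "squeeze" is the grip in N (left out, the last holds). Time passes only in rows, so rows that do not move let the fingers close, or fill a call up. It gives the time, the measured TCP pose, the force and the opening at its end, in the units of the state.
- get_state(): the state, without advancing time (a new reading comes with each control period).
- get_image(name): name is "side" or "top"; returns (picture, depth): 384x512x3 uint8, red, green, blue; 384x512 float32, mm along the optical axis (not along the pixel's ray), 0 where there is no reading.
- calibration(name): a dict with "mtx" (3x3 intrinsics, pixels), "extrinsics" (4x4, takes a point from world to camera coordinates). Camera axes: x right, y down, z forward; pixel columns grow to the right and rows downward; lengths in mm; the calibration is good to about 2 mm. A picture is of the moment at which its call begins. calibration takes no time and is no camera call.
- job_done(): hands the job in, once; it reports no verdict.
Trained networks look in the newest picture that a camera, given by its name, has taken for a name from the list of things; names that differ only in an ending like _2 or _b are one class to them, and where a whole thing is asked for, a point or a joint stands for the part that bears it (a point fixed in the world has none). Each returns a list of dicts, best first, with "p" (0 to 1); they miss things now and then, are a little off and sometimes report something else, mostly with a low value. They report only what shows in the picture. A call takes as long as a camera call.
- boxes_of(camera, label): "position" ([x, y, z] in mm, in world coordinates, good to about 4 mm: the middle of the surface that is visible of it).
- cut_out(camera, label): "pixels" (384x512 bool, what is visible of it).
The state is a dict: "clock": time; "joint_positions": joint angles; "qvel": joint speeds; "tau": joint torques, N m; "ee_pos": TCP position; "tool_rot": TCP orientation; "ft_force": force on the tool from outside, world axes, zero at the start; "ft_torque": the same for the moment, N m; "finger_gap": finger opening in mm.
Only numpy, scipy, OpenCV 4.12 (cv2) and the standard library are available. Lean on these libraries where they do the work, as an engineer would, in place of code of your own. Each camera call takes 0.05 s, during which the arm holds its last target.

## Working session

There is one attempt and no reset: what is moved stays moved. The work goes in short steps, Python scripts to look and compute and a tool call to move; the robot and the scene stay as the last step left them, time stands still between calls to the robot, and variables do not carry over. Pictures are saved under pics/ and viewed, and the job is handed in when it is done.

Besides the shell and the picture viewer there is one more tool, called after ">>>" by a JSON object that holds its "name" and its "arguments". step_arm: Moves the arm, as the interface text tells. Its arguments: {"type":"object","properties":{"motion":{"type":"array","items":{"type":"object","properties":{"delta_pos":{"type":"array","items":{"type":"number"}},"twist":{"type":"array","items":{"type":"number"}}}}},"hand":{"type":"number"},"squeeze":{"type":"number"}},"required":["motion"]}

```bash
mkdir -p pics; python3 - <<'E'
from bench import *
import cv2
print(get_state())
for n in ("top","side"):
    im,d=get_image(n); cv2.imwrite(f"pics/{n}0.png",im[:,:,::-1])
    for l in ["swivel","terminal_box","end_cap","pad1_top","pad6_top"]:
        r=boxes_of(n,l); print(n,l,[(x['position'],round(x['p'],2)) for x in r[:7]])
E
```

```text
{'clock': 0.0, 'joint_positions': array([ 1.26169305e+00,  5.28017778e-02,  1.40171733e+00, -4.14331814e-06,
        1.68856650e+00, -7.03063188e-02]), 'qvel': array([-0.00054697, -0.00048188, -0.00158057, -0.0010649 ,  0.00238605,
       -0.00081701]), 'tau': array([ 2.17680928e-03, -3.81667185e+01, -3.60183835e+01,  1.65710103e-04,
        6.11780619e-03,  1.19185003e-05]), 'ee_pos': array([124.0741009 , 509.83023507, 230.49446047]), 'tool_rot': array([-1.38741596e-04,  1.19115200e-01,  9.92880160e-01, -7.33471858e-04]), 'ft_force': array([ 1.05788808, -1.10994816,  0.07201768]), 'ft_torque': array([-0.01076782, -0.01672643,  0.03033605]), 'finger_gap': 85.59008318607664}
top swivel [([537.9, -78.9, 46.0], 0.9)]
top terminal_box [([541.0, -76.5, 46.2], 0.57), ([593.8, -177.2, 71.6], 0.51)]
top end_cap [([538.7, -78.3, 52.8], 0.72)]
top pad1_top [([591.3, -178.6, 67.6], 0.56)]
top pad6_top []
side swivel [([535.5, -116.0, 44.6], 0.92), ([652.0, -71.2, 68.1], 0.47)]
side terminal_box [([607.9, 6.4, 69.7], 0.73), ([534.4, -119.6, 53.4], 0.71)]
side end_cap [([537.0, -114.0, 49.8], 0.84)]
side pad1_top [([594.5, -185.1, 70.8], 0.88)]
side pad6_top [([653.5, -120.1, 72.1], 0.68), ([602.9, 2.2, 72.1], 0.62)]
```

View pics/top0.png

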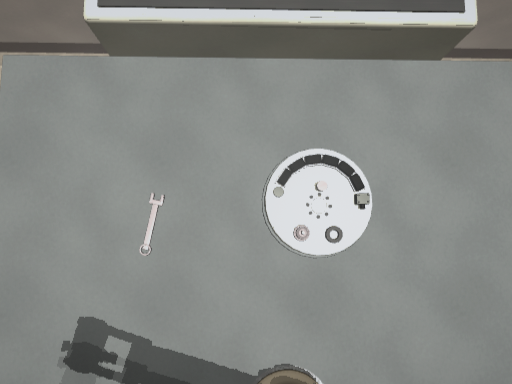

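View pics/side0.png

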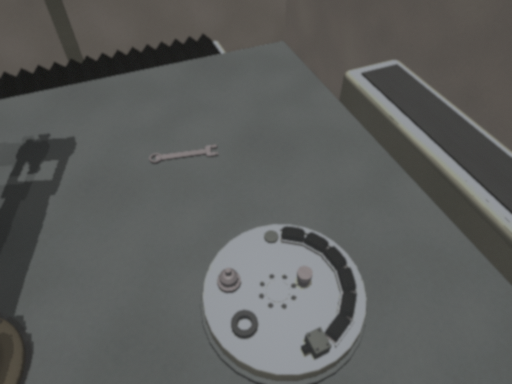

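```bash
cat > h.py <<'E'
from bench import *
import numpy as np, cv2
from scipy.optimize import least_squares
def cloud(n,d):
    c=calibration(n);K=np.array(c['mtx']);T=np.array(c['extrinsics'])
    v,u=np.mgrid[:384,:512]
    P=np.stack([(u-K[0,2])/K[0,0]*d,(v-K[1,2])/K[1,1]*d,d],-1)
    return (P-T[:3,3])@T[:3,:3]
E
python3 - <<'E'
from h import *
for n in ("top","side"):
    c=calibration(n);T=np.array(c['extrinsics']);print(n,"cam at",(-T[:3,:3].T@T[:3,3]).round(), c['mtx'][0][0])
    im,d=get_image(n);P=cloud(n,d);g=im.max(2).astype(int)
    r=np.hypot(P[...,0]-537,P[...,1]+78)
    near=(d>0)&(r<160)
    print("tabletop z",np.median(P[near&(g>150)][:,2]))
    m=near&(g<75)&(P[...,2]>64)&(P[...,2]<76)&(r>70)
    Q=P[m];print(len(Q),"pad z",np.percentile(Q[:,2],[10,50,90]))
    # disc rim: points of z>42 outline
    top=(near&(P[...,2]>42)).astype(np.uint8)
    k,_=cv2.findContours(top,cv2.RETR_EXTERNAL,cv2.CHAIN_APPROX_NONE);k=max(k,key=len)[:,0]
    B=P[k[:,1],k[:,0]];B=B[B[:,2]<56]
    f=least_squares(lambda p:np.hypot(B[:,0]-p[0],B[:,1]-p[1])-p[2],[537,-78,143],loss='soft_l1')
    print("rim circle",f.x.round(1),len(B),np.std(f.fun).round(1))
    # footprint fit of pads: mean radius 110
    f=least_squares(lambda p:np.hypot(Q[:,0]-p[0],Q[:,1]-p[1])-110,[537,-78],loss='soft_l1');print("pad circle r110",f.x.round(1),np.std(f.fun).round(1))
    f3=least_squares(lambda p:np.hypot(Q[:,0]-p[0],Q[:,1]-p[1])-p[2],[537,-78,110],loss='soft_l1');print("free",f3.x.round(1))
    a=np.degrees(np.arctan2(Q[:,1]-f.x[1],Q[:,0]-f.x[0]));print("ang",np.percentile(a,[0,1,50,99,100]).round(1),"mid",(np.percentile(a,1)+np.percentile(a,99))/2)
    # terminal box and cap
    ang=np.degrees(np.arctan2(P[...,1]-f.x[1],P[...,0]-f.x[0]));rr=np.hypot(P[...,1]-f.x[1],P[...,0]-f.x[0])
    mb=near&(P[...,2]>75)&(P[...,2]<82)&(rr>85)&(rr<135)&(g>75)
    b=P[mb].mean(0);print("box",b.round(1),mb.sum(),np.degrees(np.arctan2(b[1]-f.x[1],b[0]-f.x[0])).round(1),np.hypot(*(b[:2]-f.x)).round(1))
    vis=im.copy();vis[m]=[255,0,0];vis[mb]=[0,255,0]
    cv2.imwrite(f"pics/m_{n}.png",cv2.resize(vis[100:384,150:400] if n=="side" else vis[130:280,240:400],None,fx=2.0 if n=="side" else 3.5,fy=2.0 if n=="side" else 3.5,interpolation=0)[:,:,::-1])
    for l in ["holder","spacer","collet"]:
        r=boxes_of(n,l); print(l,[(x['position'],round(x['p'],2)) for x in r[:3]])
E
```

```text
top cam at [ 426.  111. 1145.] 418.63888536573654
tabletop z 50.9982754364297
761 pad z [67.23560571 70.75134118 73.62340089]
rim circle [543.6 -83.1 140.9] 301 0.9
pad circle r110 [544.  -82.3] 6.3
free [545.8 -82.6 108.5]
ang [-151.3  -98.4  -12.5   64.2   65.9] mid -17.08419308767955
box [ 516.3 -136.4   78.6] 187 -117.1 60.8
holder [([649.1, -110.8, 68.5], 0.58), ([457.9, -29.8, 75.1], 0.45)]
spacer [([461.4, -119.8, 70.1], 0.46)]
collet [([578.2, -83.7, 86.9], 0.46)]
side cam at [ 374. -363.  675.] 390.94213674607056
tabletop z 51.3411516746077
1794 pad z [66.21334215 71.25064243 73.17007001]
rim circle [545.3 -83.2 141.2] 448 0.8
pad circle r110 [544.  -85.1] 6.8
free [545.9 -85.8 108.2]
ang [-168.3 -165.7  -23.    65.7  157.7] mid -49.992045559799074
box [ 526.1 -152.7   79. ] 546 -104.8 70.0
holder [([461.7, -43.6, 76.2], 0.87), ([533.5, -113.1, 51.1], 0.63), ([651.2, -65.1, 69.7], 0.32)]
spacer [([456.9, -125.2, 63.9], 0.86)]
collet [([574.9, -91.5, 90.0], 0.64), ([533.5, -119.7, 50.2], 0.49)]
```

```bash
python3 - <<'E'
from h import *
C=np.array([544.3,-83.3])
for n in ("top","side"):
    im,d=get_image(n);P=cloud(n,d);g=im.max(2).astype(int)
    q=P[...,:2]-C;r=np.hypot(q[...,0],q[...,1]);a=np.degrees(np.arctan2(q[...,1],q[...,0]))
    near=(d>0)&(r>92)&(r<128)
    m=near&(g<75)&(P[...,2]>62)&(P[...,2]<76)&(a>-82)&(a<75)
    Q=P[m];f=least_squares(lambda p:np.hypot(Q[:,0]-p[0],Q[:,1]-p[1])-110,C,loss='soft_l1');print(n,"pad circle",f.x.round(1),np.std(f.fun).round(1))
    print(np.histogram(a[m],np.arange(-82,76,2)))
    mb=near&(P[...,2]>74)&(a<-75)&(a>-105);b=(P[mb].max(0)+P[mb].min(0))/2-np.r_[f.x,0]
    print("box",np.degrees(np.arctan2(b[1],b[0])),np.hypot(b[0],b[1]))
    # cap: grayish at a 60..90
    mc=near&(P[...,2]>48)&(P[...,2]<64)&(a>68)&(a<95)&(g<200)&(g>80)
    b=np.median(P[mc],0)-np.r_[f.x,0];print("cap",np.degrees(np.arctan2(b[1],b[0])),np.hypot(b[0],b[1]),mc.sum())
    # gaps: black strip seen -> rectified view
    K=np.array(calibration(n)['mtx']);T=np.array(calibration(n)['extrinsics'])
    A,R=np.meshgrid(np.radians(np.arange(-105,100,.25)),np.arange(85,136,1.))
    W=np.stack([f.x[0]+R*np.cos(A),f.x[1]+R*np.sin(A),0*A+69],-1)@T[:3,:3].T+T[:3,3]
    uv=W@K.T;uv=(uv[...,:2]/uv[...,2:]).astype(np.float32)
    o=cv2.remap(im,uv[...,0],uv[...,1],cv2.INTER_CUBIC)
    cv2.imwrite(f"pics/r_{n}.png",cv2.resize(o[::-1],(800,150))[:,:,::-1])
    s=o[18:34].mean((0,2));print("bright gaps", [(round(-105+.25*i,1),int(s[i])) for i in range(1,len(s)-1) if s[i]>s[i-1] and s[i]>=s[i+1]])
E
python3 -c "
import cv2,numpy as np
cv2.imwrite('pics/r.png',np.vstack([cv2.imread('pics/r_top.png'),cv2.imread('pics/r_side.png')]))"
```

```text
top pad circle [544.  -82.4] 6.1
(array([ 1,  0,  0,  5, 13, 13, 13, 12, 11, 13, 13, 13, 12, 12,  7,  2, 11,
       11, 12, 12, 12, 14, 12, 12, 13, 10,  7,  6, 10, 11, 12, 11, 13, 14,
       10, 12, 14, 11,  8,  2, 12, 11, 10, 12, 12, 10, 12, 11, 15, 12,  5,
        3, 12,  8, 13,  9, 11, 11, 11, 11, 11, 14,  5,  2,  8, 10,  9, 10,
        8, 10,  9, 10, 11, 10,  3,  0,  0,  0]), array([-82, -80, -78, -76, -74, -72, -70, -68, -66, -64, -62, -60, -58,
       -56, -54, -52, -50, -48, -46, -44, -42, -40, -38, -36, -34, -32,
       -30, -28, -26, -24, -22, -20, -18, -16, -14, -12, -10,  -8,  -6,
        -4,  -2,   0,   2,   4,   6,   8,  10,  12,  14,  16,  18,  20,
        22,  24,  26,  28,  30,  32,  34,  36,  38,  40,  42,  44,  46,
        48,  50,  52,  54,  56,  58,  60,  62,  64,  66,  68,  70,  72,
        74]))
box -87.995114172573 110.92816609060651
cap 76.88938171041796 109.23742101221303 99
bright gaps [(-103.5, 227), (-97.5, 57), (-97.0, 57), (-91.8, 157), (-89.0, 159), (-84.5, 157), (-81.5, 149), (-77.5, 222), (-68.2, 58), (-67.8, 58), (-64.5, 58), (-62.5, 59), (-59.0, 59)
[... 2008 characters left out ...]
5.0, 49), (-34.5, 49), (-32.5, 49), (-31.8, 49), (-28.5, 55), (-22.8, 47), (-21.2, 48), (-20.8, 48), (-19.5, 49), (-17.5, 49), (-16.0, 49), (-15.5, 49), (-14.2, 49), (-13.0, 49), (-12.0, 49), (-10.5, 49), (-8.0, 48), (-4.2, 60), (1.8, 48), (3.8, 47), (5.2, 48), (8.8, 48), (10.5, 48), (11.8, 48), (12.2, 48), (13.2, 48), (14.2, 47), (15.5, 48), (20.0, 66), (24.2, 47), (26.0, 47), (27.8, 48), (29.5, 48), (30.0, 48), (31.5, 48), (34.0, 49), (34.8, 49), (38.8, 47), (44.0, 82), (48.8, 48), (51.0, 48), (53.5, 49), (55.8, 49), (56.2, 49), (56.8, 49), (58.2, 49), (60.5, 49), (62.5, 49), (64.5, 49), (69.8, 145), (88.5, 153), (91.0, 153), (93.0, 153), (94.2, 153), (96.8, 153), (98.0, 153), (98.5, 153)]
```

View pics/r.png

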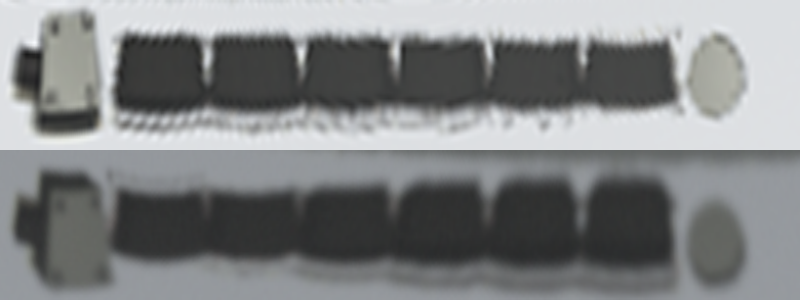

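>>> {"name": "step_arm", "arguments": {"motion": [{"delta_pos":[1.87,-2.77,0],"twist":[0,0,-0.098]},{"delta_pos":[1.87,-2.77,0],"twist":[0,0,-0.098]},{"delta_pos":[1.87,-2.77,0],"twist":[0,0,-0.098]},{"delta_pos":[1.87,-2.77,0],"twist":[0,0,-0.098]},{"delta_pos":[1.87,-2.77,0],"twist":[0,0,-0.098]}], "hand": 0, "squeeze": 20}}

```text
clock: 1.52
ee_pos: [218.2, 370.3, 231.3]
tool_rot: [0.0, 0.358, 0.934, 0.0]
ft_force: [0.6, 0.5, 0.7]
finger_gap: 25.9
```

>>> {"name": "step_arm", "arguments": {"motion": [{"delta_pos":[1.87,-2.77,0],"twist":[0,0,-0.098]},{"delta_pos":[1.87,-2.77,0],"twist":[0,0,-0.098]},{"delta_pos":[1.87,-2.77,0],"twist":[0,0,-0.098]},{"delta_pos":[1.87,-2.77,0],"twist":[0,0,-0.098]},{"delta_pos":[1.87,-2.77,0],"twist":[0,0,-0.098]}]}}

```text
clock: 1.93
ee_pos: [311.7, 231.7, 231.6]
tool_rot: [0.0, 0.574, 0.819, 0.0]
ft_force: [0.5, 0.6, 0.7]
finger_gap: 0.1
```

>>> {"name": "step_arm", "arguments": {"motion": [{"delta_pos":[1.87,-2.77,0],"twist":[0,0,-0.098]},{"delta_pos":[1.87,-2.77,0],"twist":[0,0,-0.098]},{"delta_pos":[1.87,-2.77,0],"twist":[0,0,-0.098]},{"delta_pos":[1.87,-2.77,0],"twist":[0,0,-0.098]},{"delta_pos":[1.87,-2.77,0],"twist":[0,0,-0.098]}]}}

```text
clock: 2.35
ee_pos: [405.3, 93.0, 231.6]
tool_rot: [0.0, 0.756, 0.655, 0.0]
ft_force: [0.3, 0.7, 0.2]
finger_gap: 0.2
```

>>> {"name": "step_arm", "arguments": {"motion": [{"delta_pos":[1.87,-2.77,0],"twist":[0,0,-0.098]},{"delta_pos":[1.87,-2.77,0],"twist":[0,0,-0.098]},{"delta_pos":[1.87,-2.77,0],"twist":[0,0,-0.098]},{"delta_pos":[1.87,-2.77,0],"twist":[0,0,-0.098]},{"delta_pos":[1.87,-2.77,0],"twist":[0,0,-0.098]}]}}

```text
clock: 2.77
ee_pos: [498.9, -45.5, 231.4]
tool_rot: [0.0, 0.892, 0.452, 0.0]
ft_force: [-0.3, 0.1, -0.2]
finger_gap: 0.1
```

>>> {"name": "step_arm", "arguments": {"motion": [{"delta_pos":[1.87,-2.77,0],"twist":[0,0,-0.098]},{"delta_pos":[1.87,-2.77,0],"twist":[0,0,-0.098]},{"delta_pos":[1.87,-2.77,0],"twist":[0,0,-0.098]},{"delta_pos":[1.87,-2.77,0],"twist":[0,0,-0.098]},{"delta_pos":[1.87,-2.77,0],"twist":[0,0,-0.098]}]}}

```text
clock: 3.18
ee_pos: [592.4, -183.9, 231.1]
tool_rot: [0.0, 0.975, 0.222, 0.0]
ft_force: [0.0, 0.9, 0.6]
finger_gap: -0.0
```

>>> {"name": "step_arm", "arguments": {"motion": [{"delta_pos":[0,0,-3]},{"delta_pos":[0,0,-3]},{"delta_pos":[0,0,-3]},{"delta_pos":[0,0,-3]},{"delta_pos":[0,0,-1.9]}]}}

```text
validation failed for argument at $.mo...
```

```bash
python3 - <<'E'
from h import *
s=[]
for n,b in (("top",(140,240,300,400)),("side",(200,384,230,400))):
    im,d=get_image(n); c=im[b[0]:b[1],b[2]:b[3]]; cv2.imwrite(f"pics/a_{n}.png",cv2.resize(c,None,fx=3.5,fy=3.5)[:,:,::-1]); S=get_state();print(S['ee_pos'],S['ft_force'])
for i in range(4): get_image("top");S=get_state();print(S['ee_pos'],S['ft_force'])
E
```

```text
[ 593.69140101 -188.50298936  228.62952937] [ 0.26661919 -2.85569404 -0.80647875]
[ 592.4466481  -186.01387184  228.48103781] [-0.65888139 -1.13595074 -0.45196067]
[ 591.86484823 -184.03380522  229.33832657] [ 1.23581831 -0.42968889 -0.16346961]
[ 591.61947996 -182.75063645  230.35563178] [ 1.16285919  0.81237808 -0.22390427]
[ 591.50476531 -182.00075101  231.16608915] [ 0.75523588  0.46317078 -1.14761903]
[ 591.47204976 -181.58115683  231.76475184] [ 0.76114329  0.48917074 -0.18353744]
```

View pics/a_side.png

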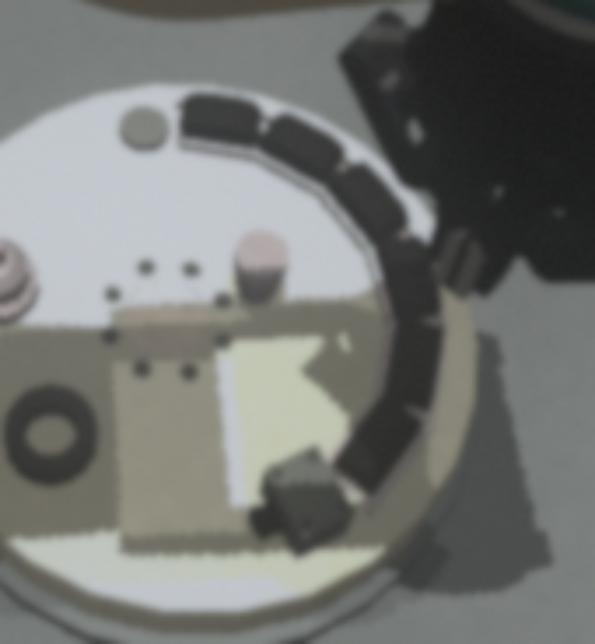

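View pics/a_top.png

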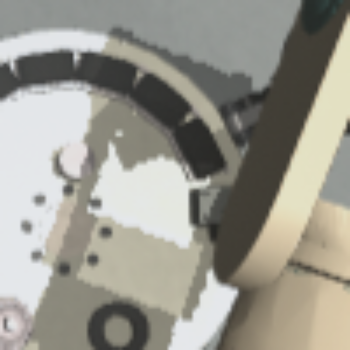

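>>> {"name": "step_arm", "arguments": {"motion": [{"delta_pos":[0,0,-3],"twist":[0,0,0]},{"delta_pos":[0,0,-3],"twist":[0,0,0]},{"delta_pos":[0,0,-3],"twist":[0,0,0]},{"delta_pos":[0,0,-2.5],"twist":[0,0,0]},{"delta_pos":[0,0,-1.5],"twist":[0,0,0]}]}}

```text
clock: 3.9
ee_pos: [590.2, -180.6, 98.8]
tool_rot: [-0.001, 0.974, 0.226, -0.001]
ft_force: [-0.7, 0.0, -0.5]
finger_gap: -0.2
```

>>> {"name": "step_arm", "arguments": {"motion": [{"delta_pos":[0,0,-0.5],"twist":[0,0,0]},{"delta_pos":[0,0,0],"twist":[0,0,0]},{"delta_pos":[0,0,0],"twist":[0,0,0]},{"delta_pos":[0,0,0],"twist":[0,0,0]},{"delta_pos":[0,0,0],"twist":[0,0,0]}]}}

```text
clock: 4.32
ee_pos: [592.5, -182.5, 98.4]
tool_rot: [0.001, 0.974, 0.225, 0.001]
ft_force: [-0.1, -0.6, 0.6]
finger_gap: 0.1
```

```bash
python3 - <<'E'
from h import *
for n,b in (("top",(140,240,300,400)),("side",(200,384,230,400))):
    im,d=get_image(n); c=im[b[0]:b[1],b[2]:b[3]]; cv2.imwrite(f"pics/b_{n}.png",cv2.resize(c,None,fx=3.5,fy=3.5)[:,:,::-1])
    np.savez(f"b_{n}.npz",im=im,d=d)
F=[]
for i in range(10): get_image("top");S=get_state();F.append(np.r_[S['ee_pos'],S['ft_force']])
print(np.mean(F,0).round(2),np.std(F,0).round(2))
E
```

```text
[ 5.9174e+02 -1.8243e+02  9.6530e+01 -1.1000e-01 -1.7000e-01 -1.3000e-01] [0.12 0.03 0.31 0.29 0.31 0.5 ]
```

View pics/b_side.png

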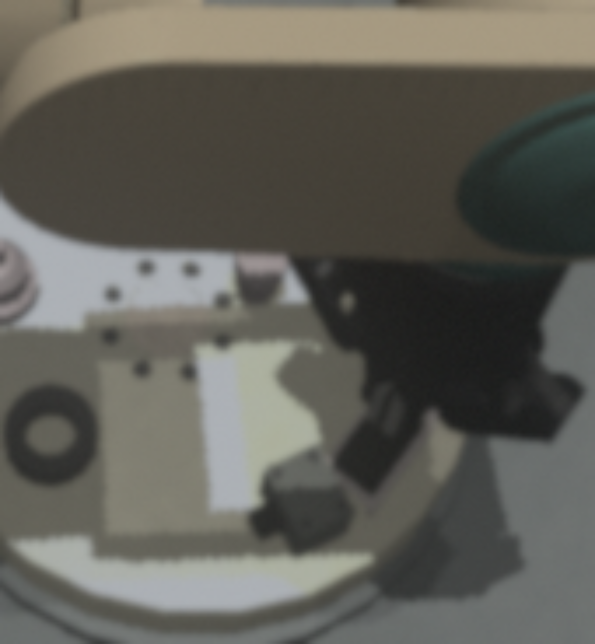

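>>> {"name": "step_arm", "arguments": {"motion": [{"delta_pos":[0,0,-0.8],"twist":[0,0,0]},{"delta_pos":[0,0,-0.7],"twist":[0,0,0]},{"delta_pos":[0,0,-0.4],"twist":[0,0,0]},{"delta_pos":[0,0,-0.2],"twist":[0,0,0]},{"delta_pos":[0,0,-0.1],"twist":[0,0,0]}]}}

```text
clock: 5.33
ee_pos: [591.3, -182.2, 73.3]
tool_rot: [-0.0, 0.974, 0.224, -0.001]
ft_force: [0.2, 0.3, 0.2]
finger_gap: -0.2
```

>>> {"name": "step_arm", "arguments": {"motion": [{"delta_pos":[0,0,-0.1],"twist":[0,0,0]},{"delta_pos":[0,0,-0.1],"twist":[0,0,0]},{"delta_pos":[0,0,0],"twist":[0,0,0]},{"delta_pos":[0,0,0],"twist":[0,0,0]},{"delta_pos":[0,0,0],"twist":[0,0,0]}]}}

```text
clock: 5.75
ee_pos: [591.8, -182.4, 72.6]
tool_rot: [0.0, 0.974, 0.224, 0.0]
ft_force: [-0.6, -0.3, -0.2]
finger_gap: -0.4
```

```bash
cat > rd.py <<'E'
from h import *
F=[]
for i in range(12): get_image("top");S=get_state();F.append(np.r_[S['ee_pos'],S['ft_force']])
print(np.mean(F,0).round(2),np.std(F,0).round(2),S['clock'],S['tool_rot'].round(3))
E
python3 rd.py
```

```text
[ 5.9169e+02 -1.8238e+02  7.2390e+01  0.0000e+00 -1.0000e-01  1.6000e-01] [0.04 0.01 0.08 0.56 0.53 0.55] 6.35 [ 0.     0.974  0.224 -0.   ]
```

>>> {"name": "step_arm", "arguments": {"motion": [{"delta_pos":[0,0,-0.11],"twist":[0,0,0]},{"delta_pos":[0,0,-0.11],"twist":[0,0,0]},{"delta_pos":[0,0,-0.11],"twist":[0,0,0]},{"delta_pos":[0,0,0],"twist":[0,0,0]},{"delta_pos":[0,0,0],"twist":[0,0,0]}]}}

```text
clock: 6.77
ee_pos: [591.7, -182.4, 69.2]
tool_rot: [0.0, 0.974, 0.224, 0.0]
ft_force: [0.1, 0.6, 2.1]
finger_gap: 0.5
```

```bash
python3 rd.py
```

```text
[ 5.9175e+02 -1.8241e+02  6.9160e+01 -0.0000e+00  2.0000e-02  1.9100e+00] [0.01 0.01 0.06 0.34 0.67 0.6 ] 7.3667 [0.    0.974 0.224 0.   ]
```

>>> {"name": "step_arm", "arguments": {"motion": [{"delta_pos":[0,0,-0.1],"twist":[0,0,0]},{"delta_pos":[0,0,-0.1],"twist":[0,0,0]},{"delta_pos":[0,0,0],"twist":[0,0,0]},{"delta_pos":[0,0,0],"twist":[0,0,0]},{"delta_pos":[0,0,0],"twist":[0,0,0]}]}}

```text
clock: 7.78
ee_pos: [591.8, -182.4, 67.2]
tool_rot: [0.0, 0.974, 0.224, 0.0]
ft_force: [0.5, 0.0, 3.5]
finger_gap: 0.1
```

```bash
python3 rd.py
```

```text
[ 5.9175e+02 -1.8240e+02  6.7120e+01  4.3000e-01 -1.8000e-01  3.6300e+00] [0.01 0.02 0.03 0.44 0.43 0.53] 8.3833 [0.    0.974 0.224 0.   ]
```

```bash
python3 - <<'E'
import numpy as np
C=np.array([544,-83.2]);a=np.radians(-64.33+2*np.arange(61))
p=np.c_[C[0]+110*np.cos(a),C[1]+110*np.sin(a)];cur=np.array([591.664,-182.373])
for i in range(1,61):
    d=np.round((p[i]-cur)/10,2);cur=cur+d*10
    print(f"{d[0]:.2f},{d[1]:.2f}",end="\n" if i%5==0 else " | ")
E
```

```text
0.34,0.18 | 0.34,0.18 | 0.33,0.20 | 0.32,0.20 | 0.32,0.22
0.31,0.23 | 0.30,0.24 | 0.29,0.25 | 0.28,0.26 | 0.27,0.27
0.27,0.28 | 0.25,0.29 | 0.24,0.30 | 0.24,0.30 | 0.22,0.31
0.21,0.32 | 0.20,0.33 | 0.19,0.34 | 0.17,0.34 | 0.17,0.35
0.15,0.35 | 0.14,0.36 | 0.13,0.36 | 0.11,0.36 | 0.10,0.37
0.09,0.38 | 0.08,0.37 | 0.06,0.38 | 0.05,0.38 | 0.03,0.39
0.02,0.38 | 0.01,0.38 | -0.00,0.39 | -0.02,0.38 | -0.03,0.38
-0.04,0.39 | -0.06,0.38 | -0.07,0.37 | -0.09,0.38 | -0.10,0.37
-0.11,0.37 | -0.12,0.36 | -0.13,0.36 | -0.15,0.35 | -0.16,0.35
-0.17,0.35 | -0.19,0.33 | -0.19,0.33 | -0.21,0.33 | -0.22,0.31
-0.23,0.31 | -0.24,0.30 | -0.25,0.29 | -0.26,0.28 | -0.27,0.28
-0.28,0.26 | -0.29,0.25 | -0.29,0.25 | -0.31,0.23 | -0.31,0.22
```

>>> {"name": "step_arm", "arguments": {"motion": [{"delta_pos":[0,0,-0.04],"twist":[0,0,0]},{"delta_pos":[0,0,0],"twist":[0,0,0]},{"delta_pos":[0,0,0],"twist":[0,0,0]},{"delta_pos":[0,0,0],"twist":[0,0,0]},{"delta_pos":[0,0,0],"twist":[0,0,0]}]}}

```text
clock: 8.8
ee_pos: [591.7, -182.4, 66.7]
tool_rot: [0.0, 0.974, 0.224, 0.0]
ft_force: [0.1, 0.3, 4.8]
finger_gap: -0.4
```

Row twist 0.035 rad.

>>> {"name": "step_arm", "arguments": {"motion": [{"delta_pos":[0.34,0.18,0],"twist":[0,0,0.035]},{"delta_pos":[0.34,0.18,0],"twist":[0,0,0.035]},{"delta_pos":[0.33,0.2,0],"twist":[0,0,0.035]},{"delta_pos":[0.32,0.2,0],"twist":[0,0,0.035]},{"delta_pos":[0.32,0.22,0],"twist":[0,0,0.035]}]}}

```text
clock: 9.22
ee_pos: [607.8, -172.7, 66.4]
tool_rot: [-0.0, 0.951, 0.309, -0.001]
ft_force: [-1.0, -0.3, 4.3]
finger_gap: 0.2
```

>>> {"name": "step_arm", "arguments": {"motion": [{"delta_pos":[0.31,0.23,0],"twist":[0,0,0.035]},{"delta_pos":[0.3,0.24,0],"twist":[0,0,0.035]},{"delta_pos":[0.29,0.25,0],"twist":[0,0,0.035]},{"delta_pos":[0.28,0.26,0],"twist":[0,0,0.035]},{"delta_pos":[0.27,0.27,0],"twist":[0,0,0.035]}]}}

```text
clock: 9.63
ee_pos: [622.4, -160.3, 66.5]
tool_rot: [0.0, 0.92, 0.391, -0.001]
ft_force: [-1.1, -0.2, 3.8]
finger_gap: 0.2
```

>>> {"name": "step_arm", "arguments": {"motion": [{"delta_pos":[0.27,0.28,0],"twist":[0,0,0.035]},{"delta_pos":[0.25,0.29,0],"twist":[0,0,0.035]},{"delta_pos":[0.24,0.3,0],"twist":[0,0,0.035]},{"delta_pos":[0.24,0.3,0],"twist":[0,0,0.035]},{"delta_pos":[0.22,0.31,0],"twist":[0,0,0.035]}]}}

```text
clock: 10.05
ee_pos: [634.6, -145.5, 66.5]
tool_rot: [-0.0, 0.883, 0.47, -0.001]
ft_force: [-1.0, -2.0, 4.5]
finger_gap: -0.2
```

>>> {"name": "step_arm", "arguments": {"motion": [{"delta_pos":[0.21,0.32,0],"twist":[0,0,0.035]},{"delta_pos":[0.2,0.33,0],"twist":[0,0,0.035]},{"delta_pos":[0.19,0.34,0],"twist":[0,0,0.035]},{"delta_pos":[0.17,0.34,0],"twist":[0,0,0.035]},{"delta_pos":[0.17,0.35,0],"twist":[0,0,0.035]}]}}

```text
clock: 10.47
ee_pos: [644.2, -128.8, 66.8]
tool_rot: [0.0, 0.838, 0.546, -0.0]
ft_force: [-0.8, -1.2, 4.1]
finger_gap: -0.1
```

>>> {"name": "step_arm", "arguments": {"motion": [{"delta_pos":[0.15,0.35,0],"twist":[0,0,0.035]},{"delta_pos":[0.14,0.36,0],"twist":[0,0,0.035]},{"delta_pos":[0.13,0.36,0],"twist":[0,0,0.035]},{"delta_pos":[0.11,0.36,0],"twist":[0,0,0.035]},{"delta_pos":[0.1,0.37,0],"twist":[0,0,0.035]}]}}

```text
clock: 10.88
ee_pos: [650.4, -110.7, 66.6]
tool_rot: [0.0, 0.787, 0.617, -0.0]
ft_force: [-1.0, -1.2, 4.2]
finger_gap: 0.2
```

>>> {"name": "step_arm", "arguments": {"motion": [{"delta_pos":[0.09,0.38,0],"twist":[0,0,0.035]},{"delta_pos":[0.08,0.37,0],"twist":[0,0,0.035]},{"delta_pos":[0.06,0.38,0],"twist":[0,0,0.035]},{"delta_pos":[0.05,0.38,0],"twist":[0,0,0.035]},{"delta_pos":[0.03,0.39,0],"twist":[0,0,0.035]}]}}

```text
clock: 11.3
ee_pos: [653.6, -92.0, 66.7]
tool_rot: [0.0, 0.73, 0.683, -0.0]
ft_force: [-0.2, -3.2, 5.7]
finger_gap: -0.1
```

```bash
python3 - <<'E'
from h import *
im,d=get_image("side");cv2.imwrite("pics/c_side.png",cv2.resize(im[200:384,230:400],None,fx=3.2,fy=3.2)[:,:,::-1])
im,d=get_image("top");cv2.imwrite("pics/c_top.png",cv2.resize(im[130:260,250:400],None,fx=4,fy=4)[:,:,::-1])
E
python3 rd.py
```

```text
[ 6.5371e+02 -9.1410e+01  6.6900e+01  5.0000e-01  4.0000e-02  5.1400e+00] [0.01 0.02 0.01 0.52 0.46 0.4 ] 12.0 [0.    0.731 0.683 0.   ]
```

View pics/c_side.png

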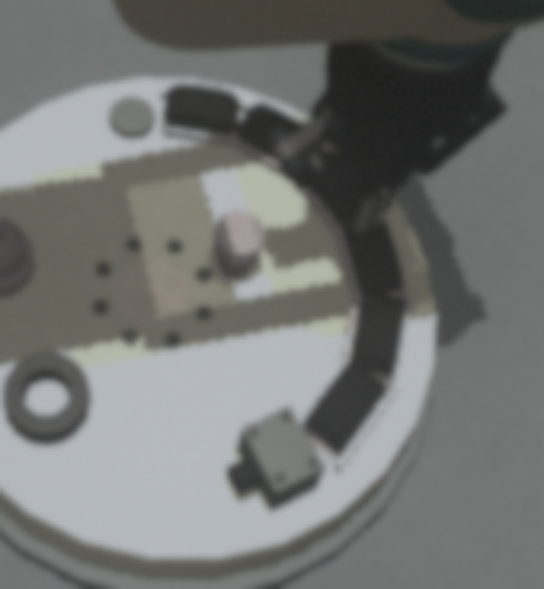

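View pics/c_top.png

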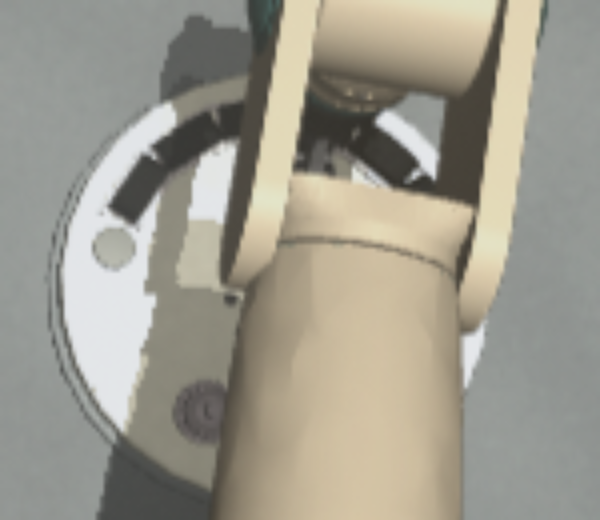

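>>> {"name": "step_arm", "arguments": {"motion": [{"delta_pos":[0.02,0.38,-0.01],"twist":[0,0,0.035]},{"delta_pos":[0.01,0.38,-0.01],"twist":[0,0,0.035]},{"delta_pos":[0,0.39,-0.01],"twist":[0,0,0.035]},{"delta_pos":[-0.02,0.38,0],"twist":[0,0,0.035]},{"delta_pos":[-0.03,0.38,0],"twist":[0,0,0.035]}]}}

```text
clock: 12.42
ee_pos: [653.4, -72.7, 66.4]
tool_rot: [0.0, 0.668, 0.744, -0.0]
ft_force: [-0.4, -1.4, 3.6]
finger_gap: -0.1
```

>>> {"name": "step_arm", "arguments": {"motion": [{"delta_pos":[-0.04,0.39,0],"twist":[0,0,0.035]},{"delta_pos":[-0.06,0.38,0],"twist":[0,0,0.035]},{"delta_pos":[-0.07,0.37,0],"twist":[0,0,0.035]},{"delta_pos":[-0.09,0.38,0],"twist":[0,0,0.035]},{"delta_pos":[-0.1,0.37,0],"twist":[0,0,0.035]}]}}

```text
clock: 12.83
ee_pos: [649.8, -53.7, 66.4]
tool_rot: [0.0, 0.6, 0.8, -0.0]
ft_force: [-0.4, -0.6, 3.5]
finger_gap: 0.2
```

>>> {"name": "step_arm", "arguments": {"motion": [{"delta_pos":[-0.11,0.37,0],"twist":[0,0,0.035]},{"delta_pos":[-0.12,0.36,0],"twist":[0,0,0.035]},{"delta_pos":[-0.13,0.36,0],"twist":[0,0,0.035]},{"delta_pos":[-0.15,0.35,0],"twist":[0,0,0.035]},{"delta_pos":[-0.16,0.35,0],"twist":[0,0,0.035]}]}}

```text
clock: 13.25
ee_pos: [643.2, -35.8, 66.5]
tool_rot: [0.0, 0.528, 0.849, -0.0]
ft_force: [0.9, -1.3, 4.3]
finger_gap: -0.2
```

>>> {"name": "step_arm", "arguments": {"motion": [{"delta_pos":[-0.17,0.35,0],"twist":[0,0,0.035]},{"delta_pos":[-0.19,0.33,0],"twist":[0,0,0.035]},{"delta_pos":[-0.19,0.33,0],"twist":[0,0,0.035]},{"delta_pos":[-0.21,0.33,0],"twist":[0,0,0.035]},{"delta_pos":[-0.22,0.31,0],"twist":[0,0,0.035]}]}}

```text
clock: 13.67
ee_pos: [633.4, -19.3, 66.5]
tool_rot: [0.0, 0.452, 0.892, -0.0]
ft_force: [1.4, -1.2, 5.0]
finger_gap: 0.1
```

>>> {"name": "step_arm", "arguments": {"motion": [{"delta_pos":[-0.23,0.31,0],"twist":[0,0,0.035]},{"delta_pos":[-0.24,0.3,0],"twist":[0,0,0.035]},{"delta_pos":[-0.25,0.29,0],"twist":[0,0,0.035]},{"delta_pos":[-0.26,0.28,0],"twist":[0,0,0.035]},{"delta_pos":[-0.27,0.28,0],"twist":[0,0,0.035]}]}}

```text
clock: 14.08
ee_pos: [621.2, -4.7, 66.8]
tool_rot: [0.001, 0.372, 0.928, 0.0]
ft_force: [1.1, -0.6, 5.4]
finger_gap: -0.2
```

>>> {"name": "step_arm", "arguments": {"motion": [{"delta_pos":[-0.28,0.26,0],"twist":[0,0,0.035]},{"delta_pos":[-0.29,0.25,0],"twist":[0,0,0.035]},{"delta_pos":[-0.29,0.25,0],"twist":[0,0,0.035]},{"delta_pos":[-0.31,0.23,0],"twist":[0,0,0.035]},{"delta_pos":[-0.31,0.22,0],"twist":[0,0,0.035]}]}}

```text
clock: 14.5
ee_pos: [606.1, 7.5, 66.5]
tool_rot: [0.0, 0.289, 0.957, -0.0]
ft_force: [0.6, -1.5, 3.0]
finger_gap: -0.3
```

>>> {"name": "step_arm", "arguments": {"motion": [{"delta_pos":[0,0,0],"twist":[0,0,0]},{"delta_pos":[0,0,0],"twist":[0,0,0]},{"delta_pos":[0,0,0],"twist":[0,0,0]},{"delta_pos":[0,0,0],"twist":[0,0,0]},{"delta_pos":[0,0,0],"twist":[0,0,0]}]}}

```text
clock: 14.92
ee_pos: [606.0, 7.7, 66.2]
tool_rot: [-0.0, 0.29, 0.957, 0.0]
ft_force: [-1.5, 1.1, 5.5]
finger_gap: -0.0
```

```bash
python3 rd.py
```

```text
[606.03   7.64  66.26  -1.4    1.01   4.54] [0.02 0.02 0.05 0.29 0.47 0.48] 15.5167 [0.    0.29  0.957 0.   ]
```

Pad 6 is pressed at its centre at depth ≈ 4.5 mm, and the force agrees. Lifting clear.

>>> {"name": "step_arm", "arguments": {"motion": [{"delta_pos":[0,0,0.3],"twist":[0,0,0]},{"delta_pos":[0,0,0.5],"twist":[0,0,0]},{"delta_pos":[0,0,1.5],"twist":[0,0,0]},{"delta_pos":[0,0,2],"twist":[0,0,0]},{"delta_pos":[0,0,2.5],"twist":[0,0,0]}]}}

```text
clock: 15.93
ee_pos: [604.9, 7.4, 133.1]
tool_rot: [-0.002, 0.29, 0.957, -0.001]
ft_force: [0.2, 0.1, -0.4]
finger_gap: -0.1
```

>>> {"name": "step_arm", "arguments": {"motion": [{"delta_pos":[0,1.5,2.5],"twist":[0,0,0]},{"delta_pos":[0,2.5,2],"twist":[0,0,0]},{"delta_pos":[0,3,1],"twist":[0,0,0]},{"delta_pos":[0,3,0],"twist":[0,0,0]},{"delta_pos":[0,3,0],"twist":[0,0,0]}]}}

```text
clock: 16.35
ee_pos: [606.2, 138.6, 190.4]
tool_rot: [0.001, 0.291, 0.957, 0.0]
ft_force: [0.3, 0.7, -0.8]
finger_gap: 0.2
```

>>> {"name": "step_arm", "arguments": {"motion": [{"delta_pos":[0,3,0],"twist":[0,0,0]},{"delta_pos":[0,3,0],"twist":[0,0,0]},{"delta_pos":[0,2,0],"twist":[0,0,0]},{"delta_pos":[0,1,0],"twist":[0,0,0]},{"delta_pos":[0,0,0],"twist":[0,0,0]}]}}

```text
clock: 16.77
ee_pos: [605.6, 229.2, 188.7]
tool_rot: [-0.0, 0.289, 0.957, -0.0]
ft_force: [-0.3, -0.7, -0.0]
finger_gap: 0.3
```

```bash
python3 rd.py; python3 - <<'E'
from h import *
C=np.array([544.,-83.2])
o=[]
for n,b in (("top",(135,275,250,400)),("side",(200,384,190,400))):
    im,d=get_image(n);P=cloud(n,d);o.append(cv2.resize(im[b[0]:b[1],b[2]:b[3]],(400,350)))
    q=P[...,:2]-C;r=np.hypot(q[...,0],q[...,1]);a=np.degrees(np.arctan2(q[...,1],q[...,0]))
    print(n,[np.median(P[(d>0)&(abs(r-110)<5)&(abs(a-t)<4)][:,2]).round(1) for t in (-64,-40,-16,8,32,56)])
    for l in ["holder","spacer","collet","wrench"]: print(l,[(x['position'],round(x['p'],2)) for x in boxes_of(n,l)[:2]])
cv2.imwrite("pics/end.png",np.hstack(o)[:,:,::-1])
E
```

```text
[ 6.0623e+02  2.2672e+02  1.8933e+02  1.0000e-01 -9.0000e-02  1.1000e-01] [0.12 0.51 0.19 0.42 0.37 0.32] 17.3667 [0.    0.29  0.957 0.   ]
top [np.float64(71.8), np.float64(71.2), np.float64(72.4), np.float64(71.3), np.float64(72.4), np.float64(71.1)]
holder [([457.4, -30.7, 74.2], 0.7)]
spacer [([457.8, -119.3, 70.4], 0.63), ([635.9, -27.9, 66.3], 0.21)]
collet [([579.3, -83.3, 84.5], 0.63), ([458.0, -119.1, 65.4], 0.25)]
wrench [([460.0, 369.6, 9.8], 0.91)]
side [np.float64(72.1), np.float64(72.2), np.float64(72.6), np.float64(72.6), np.float64(72.5), np.float64(72.5)]
holder [([460.0, -41.8, 74.4], 0.81), ([589.2, -185.4, 70.9], 0.44)]
spacer [([459.6, -124.9, 65.3], 0.87)]
collet [([575.9, -89.3, 86.4], 0.76)]
wrench [([488.5, 364.4, 8.6], 0.56), ([535.7, -118.2, 49.5], 0.22)]
```

View pics/end.png

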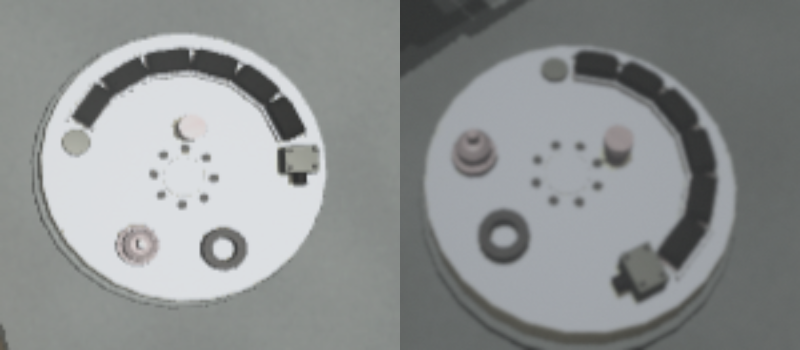

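The pictures show all six pads up again and the holder, spacer and collet where they were. The arm is clear.

```bash
python3 -c "
from bench import *
print(job_done(),get_state()['clock'])"
```

```text
the job is handed in; nothing more can be done
the job is handed in; nothing more can be done
```

I pressed pad 1 with closed fingertips and ran along the arc in one stroke over pads 1 to 6. I then lifted straight up off pad 6, moved clear, and handed in at about 17.5 s.

**During the run**
- **Depth:** fingertip height stayed at 66.2–66.9 mm, which is about 4.1–4.8 mm of press below the 71 mm pad top. The upward force on the tool read 3.0–5.7 N, so no pad came near flat.
- **Disagreement:** the force on pad 1 suggested it was pressed about 1 mm less than the height did. I settled between the two by going 0.4 mm deeper, then another 0.3 mm from the middle joint on.
- **Joints:** I stopped and measured only at the joint between pads 3 and 4. The force there was 5.1 N, which suggests both pads were down together by about 1.8 mm each, less than the 4 mm at the pad centres. At the other four joints I kept the same height but did not measure them.

**After lifting**
- **Pads:** both cameras put all six pad tops at 71–72.6 mm, so they have sprung back up.
- **Contact:** the force on the tool is about zero.
- **Loose parts:** the holder, spacer and collet are where they were, within measuring error. The wrench was never approached, and I have no network position for it from before the run to compare. The two cameras now place it about 29 mm apart in x.

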